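# Start the self-tapping screw of an isolator switch

### The arm

A 7-joint arm with a two-finger parallel gripper is mounted at the origin on the work surface. World frame = base frame: x ahead of the robot, y to its left, z up, the work surface at z = 0. Lengths are in mm, angles in rad, forces in N, time in s.
With the tool pointing down it reaches from about 400 to 900 mm from the base axis. Payload 5.5 kg.
Tool frame: the origin (TCP) lies at the very end of the fingers, on their centre line; the grasp point (between the pads) lies arm.grasp_offset behind it (arm.grasp_offset is the distance from the TCP to the grasp point, in mm); y points along the fingers, x is the direction in which the jaws open and shut, and the axes are right-handed (so a half turn about y gives the same grasp; the last joint's range is limited). The gripper opens to 85 mm and grips with 20 to 120 N. Pads are 22 mm wide; open, the fingers measure 114 mm over their backs; the gripper's body (76 mm by 85 mm) begins 54 mm behind the grasp point. The pads swing forward as they close: fully open they stand 13 mm farther back than shut.
Start: joints at [-1.045, 0.501, -0.427, 1.55, 0.221, 1.138, -0.21], TCP at [168.822, 627.693, 231.31] pointing down, gripper open.
Joint ranges: [-2.88, 2.88], [-0.31, 2.03], [-1.54, 1.56], [0.2, 2.42], [-1.41, 4.55], [0.19, 2.02], [-2.57, 2.57]. Speed limits (rad/s): [2.57, 2.57, 3.14, 3.14, 3.14, 3.14, 3.14].

### API

Orientations are given as a unit quaternion [x, y, z, w].
In Python, from station import telemetry, optics, finish_job, arm gives the robot as it stands. The module is installed in compiled form; this text tells all that it offers.
- The arm moves only by the tool drive_tool, never from a script. Its argument "increments" is text: rows parted by semicolons, each of 7 numbers parted by spaces: the opening, from -1 (shut) to 1 (fully open), then the shift along the world's x, y, z in mm, then the turn, a rotation vector about the world's x, y, z in degrees. In form: hand tx ty tz rx ry rz; .... A call has 1 to 12 rows; each row is the pose to reach, as a shift and turn from the pose measured when the call began; what a row does not reach only later rows make up. A row lasts 1/8 s, in which the tool goes at most 62.5 mm and 10.7 degrees, less where a joint would pass 70% of its speed; a pose out of reach is approached as far as the arm can. A call with a gripper value outside its range is refused whole. The fingers move at their own pace and stop on an object; the grip force is fixed at half the most. Time passes only in rows, so rows that repeat a pose let the fingers close. It gives the time, the measured TCP pose, the force and the opening at its end, in the units of the state.
- telemetry.state(): the state, without advancing time (a new reading comes with each control period).
- optics.camera(name): name is "scene" or "top"; returns a dict with "image" (400x640x3 uint8, red, green, blue), "camera_matrix" (3x3 intrinsics, pixels), "world_from_camera" (4x4, takes a point from camera to world coordinates). Camera axes: x right, y up, looking along -z (the intrinsics and any distortion apply to the point x, -y, -z); pixel columns grow to the right and rows downward; lengths in mm; the calibration is good to about 2 mm. A picture is of the moment at which its call begins. There is no depth.
- finish_job(): hands the job in, once; it reports no verdict.
The state is a dict: "time": time; "q": joint angles; "dq": joint speeds; "effort": joint torques, N m; "ee_pos": TCP position; "tcp_rot": TCP orientation; "wrist_force": force on the tool from outside, world axes, zero at the start; "moment": the same for the moment, N m; "grip_width": opening from 0.0 (shut) to 1.0 (fully open).
Only numpy, scipy, OpenCV 4.12 (cv2) and the standard library are available. Lean on these libraries where they do the work, as an engineer would, in place of code of your own. Each camera call takes 0.05 s, during which the arm holds its last target.

### The job

Take the red sprung screwdriver out of its wooden stand and start the one self-tapping screw that still stands proud of the yellow switch plate: push down on it firmly while turning it clockwise, until the screw has turned at least half a turn into the plate. Then put the screwdriver back upright in its stand and let go; drive the screw with the screwdriver, not with the fingers, and leave the other things on the bench where they are.

Things in the scene. Friction and masses are not known exactly. Their poses are not given: they have to be found in the camera images.
- driver: Sprung screwdriver, about 0.16 kg, loose, upright (bit down) in the stand's bore. Origin: centre of the shoulder under the handle, which rests on the stand's top; z up its axis. Above: black collar 30 mm square to 8 mm, red handle 28 x 28 mm (flats across x and y) to 66 mm, cap to 70 mm. Below: sleeve 14 mm in diameter to -42 mm, then a 7 mm bit (toothed nose 15 mm wide) to -70 mm.
- driver_grip (a point): Middle of the driver's red handle, on its axis, 38 mm above the driver's origin and 108 mm above the tip of the unpressed bit; same axes as the driver.
- driver_tip (a point): End of the driver's bit, on its axis. Keep the axes within about 2 mm. Pressed, the bit slides up to 14 mm into the sleeve: 4 N plus 1.4 N per mm. Its nose sits on the screw's flat head and drives it only while pressed: below about 8 N (3 mm) it slips or hardly turns it; 9 to 12 mm of travel drives it well. Turned back while lifted clear it leaves the screw as it is, so short strokes can be repeated.
- stand: Wooden block 70 x 70 x 80 mm, fixed to the bench (thin rubber foot 86 mm square under it), with a vertical square bore 23 mm wide right through its middle. Origin: centre of the underside, z up; the bore's mouth is 80 mm above. The driver stands in it with its shoulder on the block's top, so that its origin is then 80 mm above the stand's origin.
- screw: The self-tapping screw that stands proud in the corner hole of the yellow plate: steel flange head 22 mm in diameter and 5 mm thick, axis vertical, held upright by its hole. Origin: centre of the top of the head, 59 mm above the bench at first, z up. It sinks 4 mm per turn. It needs about 0.045 N m to turn.
- screw_turn (a joint): Turn of the screw in rad: 0 at the start, growing as it is turned clockwise seen from above (half a turn is 3.14); it may be turned further, up to 12.5.
- fixture: Grey block 170 x 170 x 32 mm fixed to the bench, carrying the yellow switch plate (140 mm square, top 40 mm above the bench) with a red round switch handle 88 mm across in the middle (top 73 mm above the bench). Origin: centre of the underside. Three corner screws are already home; the standing one is in the corner at x = -52, y = +52 mm of its axes.
- screw_bin: Small open blue bin with screws, 90 x 90 x 40 mm, fixed; origin under its centre. The stand and the bin may have changed places. Leave alone.
- spindle_a: Beige plastic spindle standing on its 36 mm flange, 72 mm tall; origin under its centre. Leave alone.
- spindle_b: Beige plastic spindle standing on its 36 mm flange, 54 mm tall; origin under its centre. Leave alone.
- spare_switch: Spare switch: red round handle on a yellow plate 100 mm square, 43 mm tall; origin under its centre. Leave alone.
- black_plate: Black plate 120 x 120 x 6 mm with five holes, lying flat; origin under its centre. Leave alone.
- bracket: Small black three-cornered bracket, about 50 x 45 x 20 mm, lying flat; origin underneath. Leave alone.
- jar: Jar with yellow cap, 70 mm in diameter, 90 mm tall; origin under its centre. Leave alone.
- spanner: Steel spanner lying flat; origin underneath. Leave alone.
Mind the look-alikes: they are no part of the job. Of the things that look like the stand, the smaller one is meant. Leave any purple look-alike of the fixture alone.

How it is judged (in metres and radians):
On the way, in this order (a step that is already met when the one before it is completed fails the run):
1. the driver's bit is pressed firmly (more than 6 N) on the screw's head (contact force between driver and screw above 6 N), for 0.2 s.
2. the screw has turned at least half a turn (3.0 rad) into the plate (value of joint screw_turn above 3 rad), for 0.2 s.
At the end, for the whole second after the job is handed in: The screw has turned at least half a turn (3.0 rad or more) clockwise, and the driver stands released, at rest and upright (within 0.08 rad) in its stand, its shoulder within 5 mm of the stand's top and its axis within 9 mm of the bore's (value of joint screw_turn above 3 rad and horizontal distance between driver and stand below 0.009 m and z of driver in the frame of stand between 0.075 and 0.085 m and angle between driver's own z axis and vertical below 0.08 rad and linear speed of driver below 0.02 m/s and contact force between the fingers and driver below 0.1 N); the robot touches nothing.
It fails at once if the fingers turn or push the screw (more than 5 N) instead of the driver (contact force between the fingers and screw above 5 N).
It fails at once if another thing on the bench is moved by more than 30 mm (distance of any of spindle_a, spindle_b, spare_switch, black_plate, bracket, jar, spanner from where it was at the start of the episode above 0.03 m).
It also fails if it takes over 72 s, if anything falls off the work surface, if the arm or the gripper's body presses on something with over 40 N, if the wrist force passes 120 N, or if a joint passes its speed limit or range.

## Working session

There is one attempt and no reset: what is moved stays moved. The work goes in short steps, Python scripts to look and compute and a tool call to move; the robot and the scene stay as the last step left them, time stands still between calls to the robot, and variables do not carry over. Pictures are saved under pics/ and viewed, and the job is handed in when it is done.

Besides the shell and the picture viewer there is one more tool, called after ">>>" as name(argument=value, ...), one argument or row to a line, values as JSON. drive_tool: Moves the arm, as the interface text tells. Its arguments: {"type":"object","properties":{"increments":{"type":"string"}},"required":["increments"]}

```bash
ls; mkdir -p pics; python3 - <<'E'
from station import telemetry, optics, arm
import cv2, numpy as np
print(telemetry.state()); print(arm.grasp_offset)
for n in ("scene","top"):
    c=optics.camera(n); cv2.imwrite(f"pics/{n}0.png",c["image"][:,:,::-1]); print(c["camera_matrix"],c["world_from_camera"],[k for k in c])
E
```

```text
pics
{'time': 0.0, 'q': array([-1.04481394,  0.50186809, -0.426777  ,  1.55144933,  0.22079728,
        1.13828767, -0.21030483]), 'dq': array([-5.34979731e-04,  5.64136889e-04,  3.46119663e-04, -3.19782271e-04,
        2.16402700e-04,  2.22987811e-03,  6.98782592e-05]), 'effort': array([ 1.24682119e-04, -5.69515157e+01, -5.81573009e+00, -2.80928171e+01,
        1.06366797e-02,  1.20797980e-02,  3.72330646e-06]), 'ee_pos': array([168.71883474, 627.00482367, 230.24567392]), 'tcp_rot': array([ 0.56159015,  0.42962959, -0.43075748, -0.56078776]), 'wrist_force': array([-0.23607306,  0.13834284, -0.36701107]), 'moment': array([-0.02534535, -0.04456201,  0.00949721]), 'grip_width': 1.0007213589156003}
18.700000000000003
[[401.46181767   0.         324.49307471]
 [  0.         401.46181767 205.20041059]
 [  0.           0.           1.        ]] [[-1.11690095e-01 -5.89381904e-01  8.00096428e-01  1.54928379e+03]
 [ 9.93743086e-01 -6.62128150e-02  8.99474385e-02 -2.93649137e+01]
 [-3.67557207e-05  8.05136532e-01  5.93089508e-01  8.66141673e+02]
 [ 0.00000000e+00  0.00000000e+00  0.00000000e+00  1.00000000e+00]] ['image', 'camera_matrix', 'world_from_camera']
[[430.13910051   0.         320.05773312]
 [  0.         430.13910051 195.88119937]
 [  0.           0.           1.        ]] [[-8.24385038e-03  9.85822721e-01 -1.67587596e-01  2.87478092e+02]
 [-9.99963183e-01 -7.72806241e-03  3.72967548e-03 -1.34207052e+02]
 [ 2.38167143e-03  1.67612173e-01  9.85850134e-01  1.38131597e+03]
 [ 0.00000000e+00  0.00000000e+00  0.00000000e+00  1.00000000e+00]] ['image', 'camera_matrix', 'world_from_camera']
```

View pics/scene0.png

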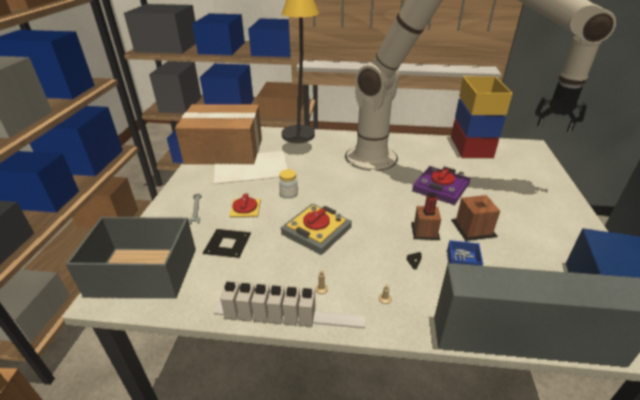

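View pics/top0.png

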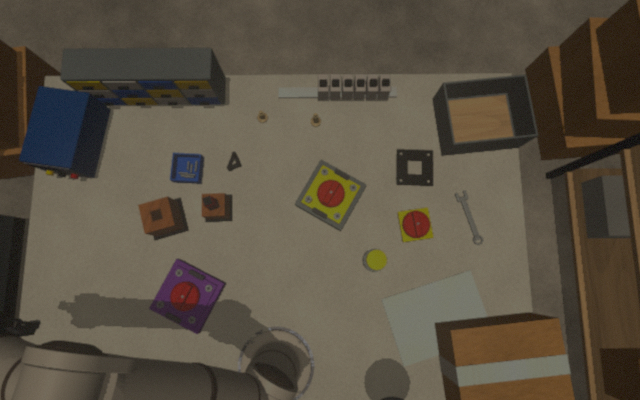

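The top view shows the stand with the driver near (216,207), the larger look-alike block at (161,216), the yellow fixture at (331,194) and the purple look-alike at (187,296). I'll enlarge both areas.

```bash
python3 - <<'E'
import cv2, numpy as np
t=cv2.imread("pics/top0.png"); s=cv2.imread("pics/scene0.png")
def crop(im,x,y,w,h,k,n):
    c=cv2.resize(im[y:y+h,x:x+w],None,fx=k,fy=k,interpolation=cv2.INTER_CUBIC); 
    c=cv2.convertScaleAbs(c,alpha=1.5)
    for i in range(0,w,10):
        cv2.putText(c,str(x+i),(i*k,8),0,.3,(255,255,255),1); cv2.line(c,(i*k,10),(i*k,14),(255,255,255),1)
    for i in range(0,h,10): cv2.putText(c,str(y+i),(0,i*k+4),0,.3,(0,255,255),1)
    cv2.imwrite(n,c)
crop(t,190,180,60,50,12,"pics/t_stand.png")
crop(t,290,150,80,84//2*2-4,8,"pics/t_fix.png")
crop(s,405,180,60,60,10,"pics/s_stand.png")
crop(s,275,195,80,60,10,"pics/s_fix.png")
E
```

```text
(no output)
```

View pics/t_stand.png

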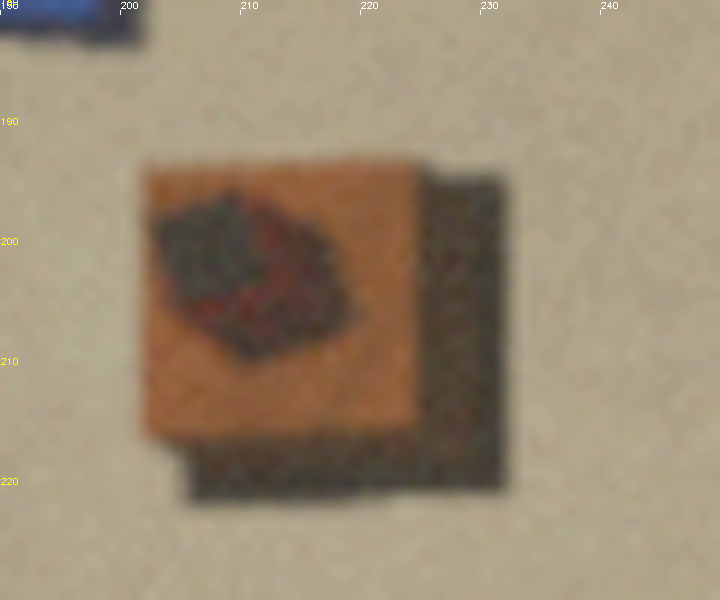

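View pics/t_fix.png

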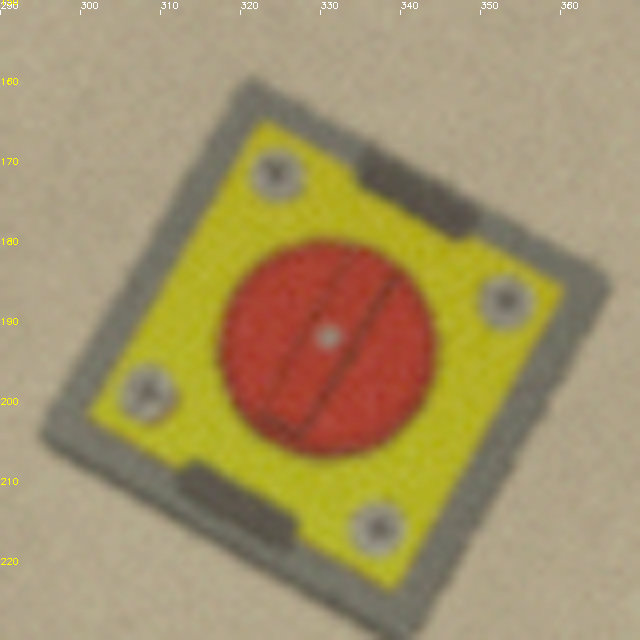

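View pics/s_stand.png

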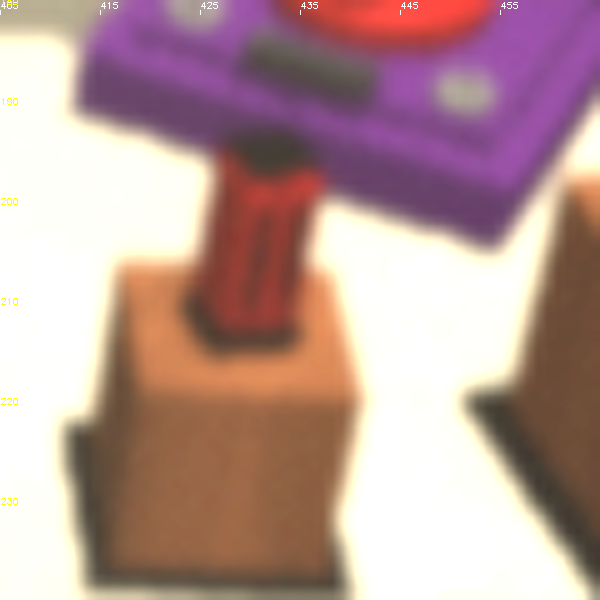

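View pics/s_fix.png

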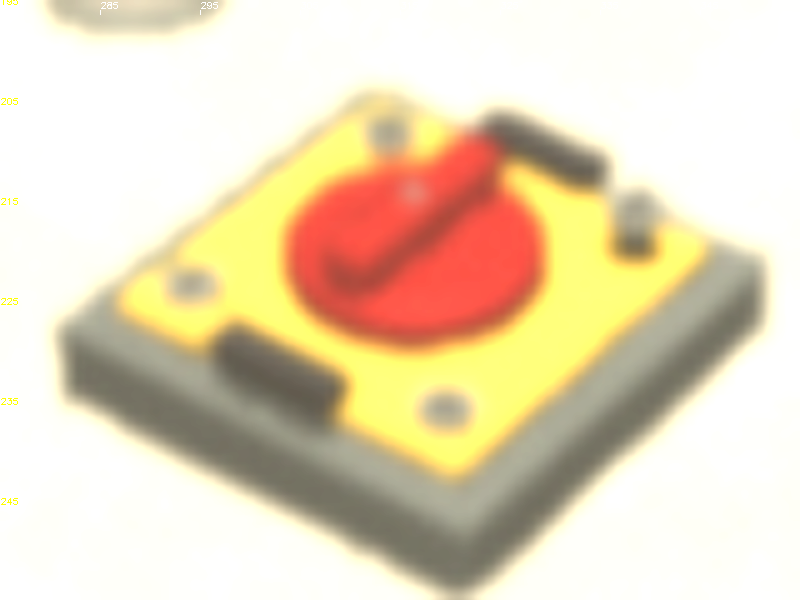

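```bash
cat > h.py <<'E'
import numpy as np, cv2, json
from scipy.optimize import least_squares
K={}; 
K['scene']=(np.array([[401.46181767,0,324.49307471],[0,401.46181767,205.20041059],[0,0,1]]),np.array([[-1.11690095e-01,-5.89381904e-01,8.00096428e-01,1.54928379e+03],[9.93743086e-01,-6.62128150e-02,8.99474385e-02,-2.93649137e+01],[-3.67557207e-05,8.05136532e-01,5.93089508e-01,8.66141673e+02],[0,0,0,1]]))
K['top']=(np.array([[430.13910051,0,320.05773312],[0,430.13910051,195.88119937],[0,0,1]]),np.array([[-8.24385038e-03,9.85822721e-01,-1.67587596e-01,2.87478092e+02],[-9.99963183e-01,-7.72806241e-03,3.72967548e-03,-1.34207052e+02],[2.38167143e-03,1.67612173e-01,9.85850134e-01,1.38131597e+03],[0,0,0,1]]))
def proj(n,P):
    k,T=K[n]; P=np.atleast_2d(P).astype(float); c=(P-T[:3,3])@T[:3,:3]; c=c*[1,-1,-1]
    u=c@k.T; return u[:,:2]/u[:,2:]
def onz(n,uv,z):
    k,T=K[n]; d=T[:3,:3]@(np.linalg.inv(k)@[uv[0],uv[1],1]*np.array([1,-1,-1])); o=T[:3,3]
    return o+d*(z-o[2])/d[2]
def cr(x0,y0,k,pts): return [((x+.5)/k-.5+x0,(y+.5)/k-.5+y0) for x,y in pts]
def tri(uvs):
    f=lambda p: np.concatenate([proj(n,p)[0]-uv for n,uv in uvs])
    r=least_squares(f,[600,0,50]); return r.x,r.fun
E
python3 - <<'E'
from h import *
np.set_printoptions(precision=1,suppress=True)
S=cr(190,180,12,[(143,163),(422,163),(419,434),(145,437)])
P=np.array([onz('top',p,80)[:2] for p in S]); print("stand top",P,P.mean(0),[np.linalg.norm(P[i]-P[i-1]) for i in range(4)])
S2=cr(405,180,10,[(118,262),(330,272),(360,400),(135,400)])
P=np.array([onz('scene',p,80)[:2] for p in S2]); print("stand scene",P,P.mean(0))
cap=cr(190,180,12,[(211,245)])[0]; capS=cr(405,180,10,[(270,153)])[0]
print("cap",onz('top',cap,150),onz('scene',capS,150))
for a in ([(157,220),(235,190),(265,270),(185,300)],):
    P=np.array([onz('top',p,150)[:2] for p in cr(190,180,12,a)]);print(P,[np.degrees(np.arctan2(*(P[i]-P[i-1])[::-1]))%90 for i in range(4)],[np.linalg.norm(P[i]-P[i-1]) for i in range(4)])
P=np.array([onz('top',p,84)[:2] for p in cr(190,180,12,[(320,220),(352,313),(245,362)])]);print('collar',P,[np.degrees(np.arctan2(*(P[i]-P[i-1])[::-1]))%90 for i in (1,2)],np.linalg.norm(P[1]-P[0]),np.linalg.norm(P[1]-P[2]))
sc=cr(290,150,8,[(148,392)])[0]; scS=cr(275,195,10,[(636,214)])[0]
print("screw",sc,onz('top',sc,59),onz('scene',scS,59),tri([('top',sc),('scene',scS)]))
F=cr(290,150,8,[(268,120),(565,287),(392,590),(90,413)]); P=np.array([onz('top',p,40)[:2] for p in F]); print("plate",P,P.mean(0),[np.linalg.norm(P[i]-P[i-1]) for i in range(4)])
F=cr(275,195,10,[(378,92),(712,240),(458,478),(115,300)]); P=np.array([onz('scene',p,40)[:2] for p in F]); print("plateS",P,P.mean(0),[np.linalg.norm(P[i]-P[i-1]) for i in range(4)])
for s in [(275,173),(506,302),(378,528)]: print("home",onz('top',cr(290,150,8,[s])[0],45))
E
```

```text
stand top [[520.1 224.9]
 [519.6 153.6]
 [449.8 152.3]
 [449.6 221.7]] [484.8 188.1] [np.float64(70.64509394493422), np.float64(71.34085007916174), np.float64(69.81284332821235), np.float64(69.41164532222584)]
stand scene [[458.  152.6]
 [455.8 221.4]
 [523.7 223.1]
 [531.6 152.7]] [492.3 187.4]
cap [487.4 188.4 150. ] [491.9 187.5 150. ]
[[493.6 201.7]
 [500.8 183.1]
 [481.2 175.2]
 [474.  194.2]] [np.float64(20.87739983643519), np.float64(21.208529853515273), np.float64(21.951715893269096), np.float64(20.646383759822086)] [np.float64(20.977258859187856), np.float64(19.92700558692835), np.float64(21.17809089311381), np.float64(20.32391140448624)]
collar [[504.3 178.2]
 [480.3 169.3]
 [468.  196. ]] [np.float64(20.323889248798793), np.float64(24.792515776905574)] 25.588911020776823 29.418409668999136
screw (308.0625, 198.5625) [ 504.1 -101.8   59. ] [ 514.4 -100.8   59. ] (array([ 505.2, -101.5,   51.9]), array([-0.,  0., -0., -0.]))
plate [[ 617.2 -149.7]
 [ 548.1 -267. ]
 [ 428.  -196.5]
 [ 499.   -78.4]] [ 523.1 -172.9] [np.float64(138.04249297053187), np.float64(136.0966825473544), np.float64(139.37133496654135), np.float64(137.7822406959855)]
plateS [[ 431.  -197.7]
 [ 501.2  -76.2]
 [ 628.1 -145.8]
 [ 554.4 -267.2]] [ 528.7 -171.7] [np.float64(141.5524040814753), np.float64(140.28628300229997), np.float64(144.74846285127933), np.float64(142.05473206126769)]
home [ 594.3 -152.3   45. ]
home [ 541.3 -243.1   45. ]
home [ 451.8 -191.1   45. ]
```

```bash
cat >> h.py <<'E'
from scipy.spatial.transform import Rotation as R
def st(goalyaw=None):
    from station import telemetry
    s=telemetry.state(); M=R.from_quat(s['tcp_rot']).as_matrix()
    yaw=np.degrees(np.arctan2(M[1,0],M[0,0]))
    # rotvec levelling tool y to -z
    y=M[:,1]; ax=np.cross(y,[0,0,-1]); 
    print('t',round(s['time'],2),'p',s['ee_pos'].round(1),'yaw',yaw.round(1),'down-tilt rotvec deg',np.degrees(ax).round(2),'q',s['q'].round(2),'F',s['wrist_force'].round(1),'M',s['moment'].round(2),'g',round(float(s['grip_width']),3))
    if goalyaw is not None:
        c,n=np.cos(np.radians(goalyaw)),np.sin(np.radians(goalyaw))
        G=np.array([[c,n*1,0],[n,-c,0],[0,0,0]],float); X=np.array([c,n,0]);Y=np.array([0,0,-1.]);Z=np.cross(X,Y)
        print('goal rotvec',np.degrees(R.from_matrix(np.stack([X,Y,Z],1)@M.T).as_rotvec()).round(1))
    return s,M
E
python3 -c "
from h import *
for g in (21,-69,111,-159): st(g)"
```

```text
t 0.1 p [168.7 627.1 230.4] yaw 74.9 down-tilt rotvec deg [ 0.1  -0.03  0.  ] q [-1.04  0.5  -0.43  1.55  0.22  1.14 -0.21] F [ 0.1 -0.5 -0.3] M [-0.02  0.03  0.04] g 1.0
goal rotvec [  0.1  -0.1 -53.9]
t 0.1 p [168.7 627.1 230.4] yaw 74.9 down-tilt rotvec deg [ 0.1  -0.03  0.  ] q [-1.04  0.5  -0.43  1.55  0.22  1.14 -0.21] F [ 0.1 -0.5 -0.3] M [-0.02  0.03  0.04] g 1.0
goal rotvec [ 0.000e+00 -1.000e-01 -1.439e+02]
t 0.1 p [168.7 627.1 230.4] yaw 74.9 down-tilt rotvec deg [ 0.1  -0.03  0.  ] q [-1.04  0.5  -0.43  1.55  0.22  1.14 -0.21] F [ 0.1 -0.5 -0.3] M [-0.02  0.03  0.04] g 1.0
goal rotvec [ 0.1  0.  36.1]
t 0.1 p [168.7 627.1 230.4] yaw 74.9 down-tilt rotvec deg [ 0.1  -0.03  0.  ] q [-1.04  0.5  -0.43  1.55  0.22  1.14 -0.21] F [ 0.1 -0.5 -0.3] M [-0.02  0.03  0.04] g 1.0
goal rotvec [1.000e-01 1.000e-01 1.261e+02]
```

>>> drive_tool(
  increments="1 53 -73 0 0 0 -9; 1 106 -146 0 0 0 -18; 1 159 -219 0 0 0 -27; 1 212 -292 0 0 0 -36; 1 265 -365 0 0 0 -45; 1 318 -439 0 0 0 -53.9; 1 318 -439 0 0 0 -53.9; 1 318 -439 0 0 0 -53.9; 1 318 -439 0 0 0 -53.9; 1 318 -439 0 0 0 -53.9; 1 318 -439 0 0 0 -53.9; 1 318 -439 0 0 0 -53.9",
)

```text
time: 1.6
ee_pos: [485.8, 189.6, 230.1]
tcp_rot: [-0.695, -0.129, 0.131, 0.695]
wrist_force: [-0.6, 0.7, -0.3]
grip_width: 1.0
```

```bash
cat >> h.py <<'E'
def crop(im,x,y,w,h,k,n,marks=()):
    c=cv2.resize(im[y:y+h,x:x+w],None,fx=k,fy=k,interpolation=cv2.INTER_CUBIC); c=cv2.convertScaleAbs(c,alpha=1.5)
    for i in range(0,w,10): cv2.putText(c,str(x+i),(i*k,8),0,.3,(255,255,255),1); cv2.line(c,(i*k,10),(i*k,14),(255,255,255),1)
    for i in range(0,h,10): cv2.putText(c,str(y+i),(0,i*k+4),0,.3,(0,255,255),1)
    for u,v in marks: cv2.drawMarker(c,(int((u-x+.5)*k),int((v-y+.5)*k)),(0,255,0),1,10)
    cv2.imwrite(n,c)
def grab(n):
    from station import optics
    return optics.camera(n)["image"][:,:,::-1].copy()
E
python3 - <<'E'
from h import *
s,M=st(21); p=s['ee_pos']
t=grab('top'); a=grab('scene')
x=M[:,0]
m=[p,p+42*x,p-42*x]
crop(t,180,170,80,70,10,'pics/t1.png',proj('top',m)); crop(a,390,130,80,60,10,'pics/s1.png',proj('scene',m))
E
```

```text
t 1.6 p [485.8 189.6 230.1] yaw 21.2 down-tilt rotvec deg [ 0.01 -0.14  0.  ] q [-0.39  0.24 -0.04  1.88  0.01  1.02 -0.06] F [-0.6  0.7 -0.3] M [-0.    0.04 -0.02] g 1.0
goal rotvec [ 0.  -0.1 -0.2]
```

View pics/t1.png

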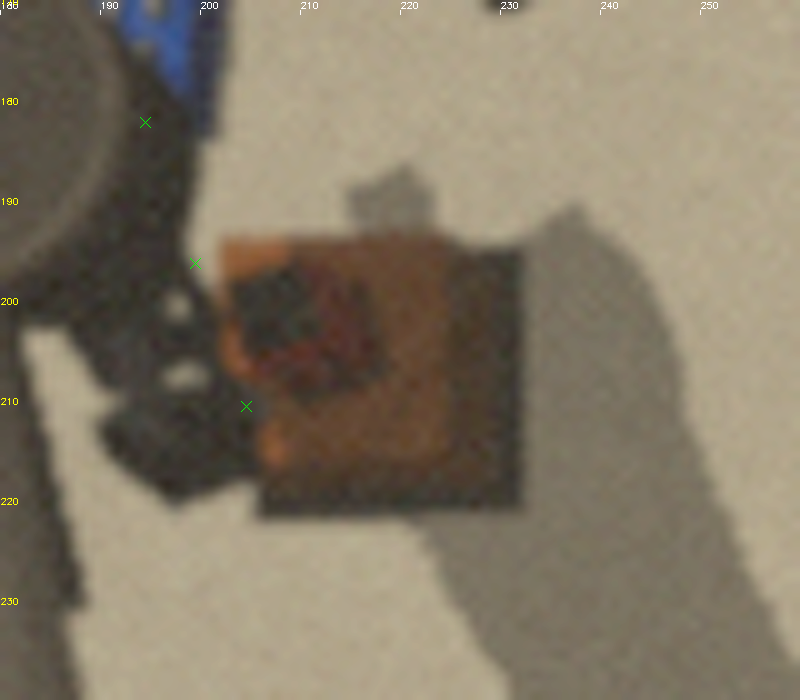

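View pics/s1.png

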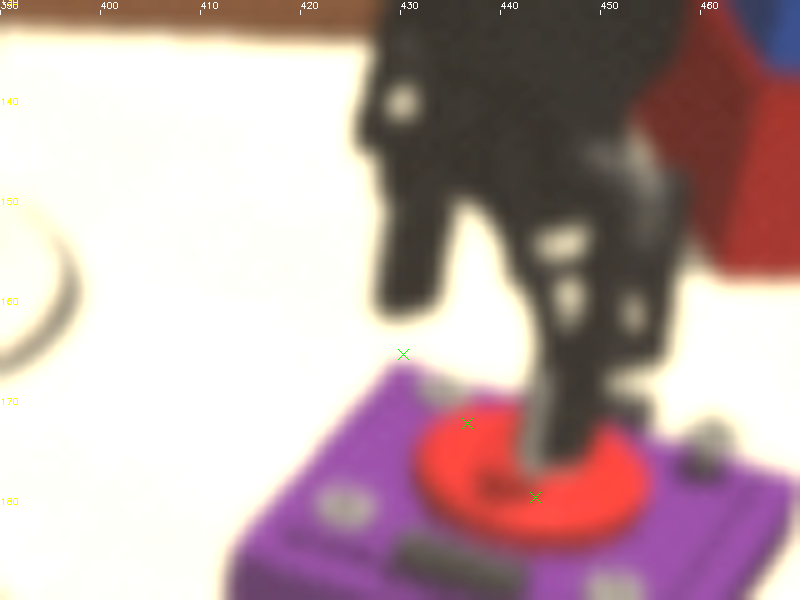

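>>> drive_tool(
  increments="1 3 -1 -40 0 0.14 0; 1 3 -1 -80 0 0.14 0; 1 3 -1 -110 0 0.14 0; 1 3 -1 -130 0 0.14 0; 1 3 -1 -130 0 0.14 0; 1 3 -1 -130 0 0.14 0",
)

```text
time: 2.45
ee_pos: [489.4, 189.1, 101.1]
tcp_rot: [-0.695, -0.129, 0.131, 0.695]
wrist_force: [-0.0, -0.1, 0.8]
grip_width: 1.002
```

```bash
python3 - <<'E'
from h import *
s,M=st(21); p=s['ee_pos']
a=grab('scene');t=grab('top')
x=M[:,0];p=p+[0,0,13]
m=[p,p+42*x,p-42*x]
crop(a,395,170,80,60,10,'pics/s2.png',proj('scene',m));crop(t,180,170,80,60,10,'pics/t2.png',proj('top',m))
E
```

```text
t 2.45 p [489.4 189.1 101.1] yaw 21.2 down-tilt rotvec deg [-0.01 -0.19 -0.  ] q [-0.39  0.42 -0.04  1.98  0.02  0.74 -0.07] F [-0.  -0.1  0.8] M [-0.01 -0.01  0.02] g 1.002
goal rotvec [-0.  -0.2 -0.2]
```

View pics/s2.png

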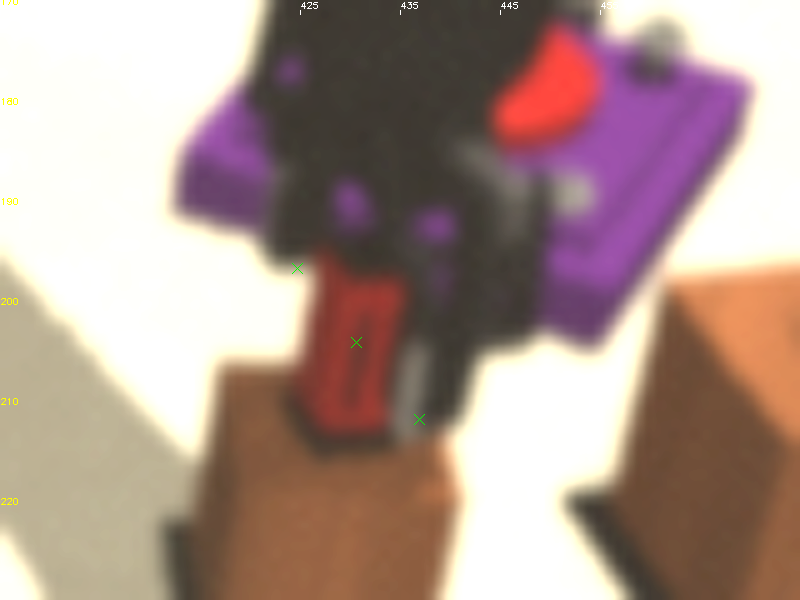

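View pics/t2.png

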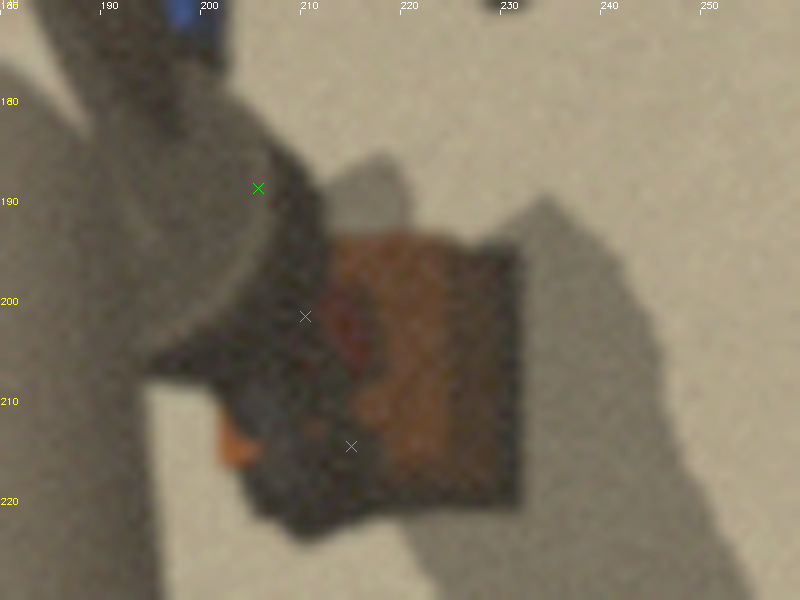

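The scene view shows the handle between the two open fingers; the near fingertip is at (436,213) and the far one at (423,196). I'll close.

>>> drive_tool(
  increments="-1 0 0 0 0 0 0; -1 0 0 0 0 0 0; -1 0 0 0 0 0 0; -1 0 0 0 0 0 0; -1 0 0 0 0 0 0; -1 0 0 0 0 0 0",
)

```text
time: 3.3
ee_pos: [489.7, 188.9, 101.7]
tcp_rot: [-0.695, -0.129, 0.131, 0.695]
wrist_force: [-2.4, -1.2, 5.2]
grip_width: 0.317
```

```bash
python3 - <<'E'
from h import *
s,M=st(21); p=s['ee_pos']
a=grab('scene')
crop(a,395,170,80,60,10,'pics/s3.png',proj('scene',[p,[p[0],p[1],80]]))
E
```

```text
t 3.3 p [489.7 188.9 101.7] yaw 21.2 down-tilt rotvec deg [-0.03 -0.15 -0.  ] q [-0.39  0.42 -0.04  1.98  0.02  0.74 -0.07] F [-2.4 -1.2  5.2] M [-0.16  0.47  0.02] g 0.317
goal rotvec [-0.  -0.1 -0.2]
```

View pics/s3.png

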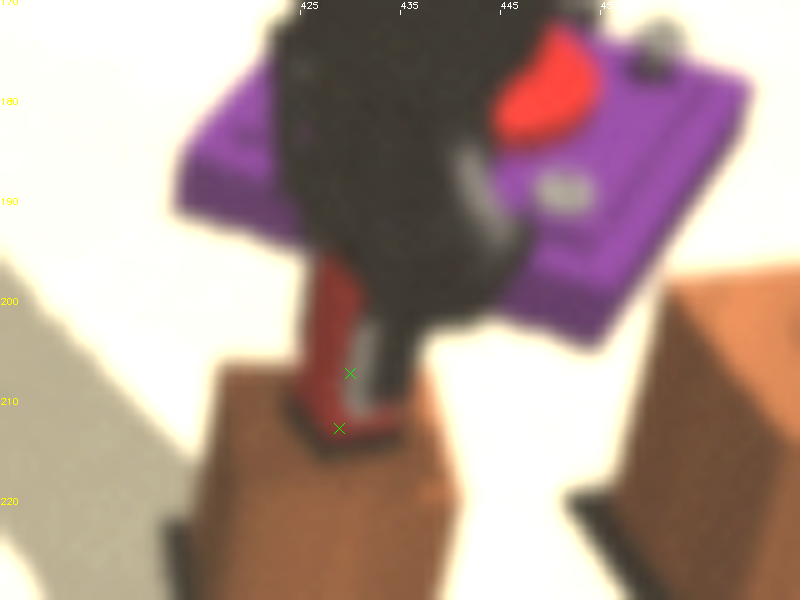

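Opening 0.317 × 85 ≈ 27 mm, so it is seated on the 28 mm flats. Next I lift straight up.

>>> drive_tool(
  increments="-1 0 0 15 0 0 0; -1 0 0 40 0 0 0; -1 0 0 75 0 0 0; -1 0 0 110 0 0 0; -1 0 0 130 0 0 0; -1 0 0 130 0 0 0; -1 0 0 130 0 0 0",
)

```text
time: 4.22
ee_pos: [489.1, 188.7, 231.0]
tcp_rot: [-0.695, -0.129, 0.131, 0.695]
wrist_force: [0.7, 0.2, -1.2]
grip_width: 0.32
```

>>> drive_tool(
  increments="-1 2 -30 0 0 0 9; -1 4 -70 0 0 0 18; -1 6 -110 0 0 0 27; -1 8 -150 0 0 0 36; -1 10 -190 0 0 0 45; -1 12 -230 0 0 0 54; -1 14 -260 0 0 0 63; -1 16 -280 0 0 0 72; -1 17 -290 0 0 0 81; -1 17 -290 0 0 0 90; -1 17 -290 0 0 0 98; -1 17 -290 0 0 0 98",
)

```text
time: 5.72
ee_pos: [505.1, -101.3, 229.5]
tcp_rot: [-0.358, -0.608, 0.611, 0.358]
wrist_force: [0.2, -0.3, -1.3]
grip_width: 0.318
```

```bash
python3 - <<'E'
from h import *
s,M=st(); p=s['ee_pos']
a=grab('scene');t=grab('top')
p=p-[0,0,91.0-1.7]
print(p,proj('scene',[p]),proj('top',[p]))
crop(a,290,150,80,80,8,'pics/s4.png',proj('scene',[p]));crop(t,280,160,80,60,10,'pics/t4.png',proj('top',[p]))
E
```

```text
t 5.72 p [ 505.1 -101.3  229.5] yaw 119.1 down-tilt rotvec deg [ 0.18 -0.12  0.  ] q [ 0.2   0.23 -0.07  1.9   0.02  1.01  2.2 ] F [ 0.2 -0.3 -1.3] M [ 0.04  0.   -0.01] g 0.318
[ 505.14832499 -101.28464019  140.22030046] [[338.74680832 193.93955944]] [[307.19630072 193.72789516]]
```

View pics/s4.png

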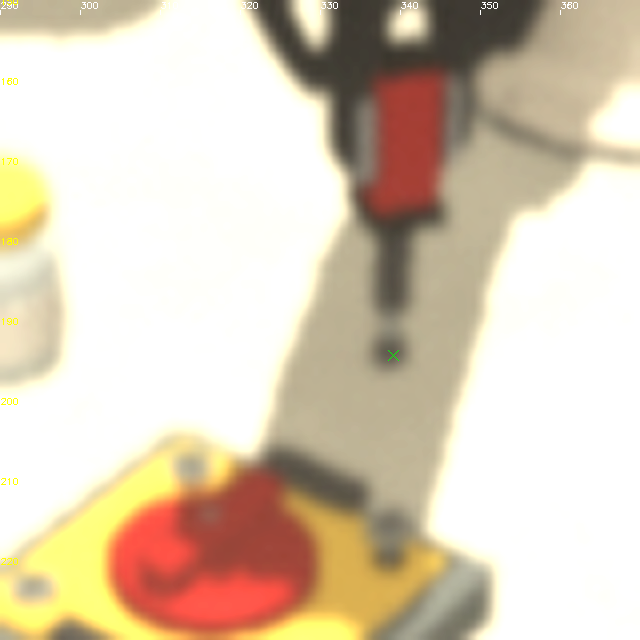

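View pics/t4.png

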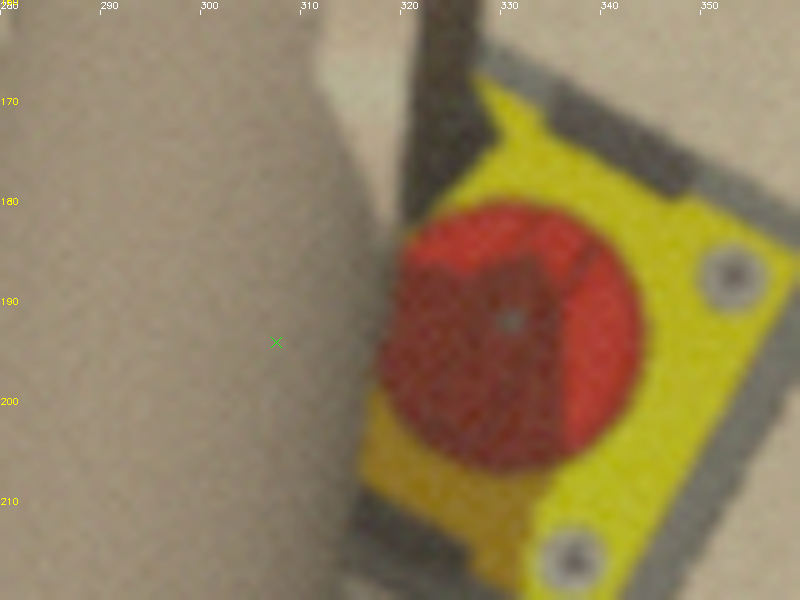

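The scene view shows the driver hanging straight, its nose at about (338.5,195), above the proud screw at (338.5,216). The top view is hidden by the arm. I'll turn the tool to find the tip's offset from the TCP axis.

```bash
cat >> h.py <<'E'
def sleeve(im,r0,r1,c0,c1,thr=None):
    g=im.astype(float).mean(2)[r0:r1+1,c0:c1+1]
    out=[]
    for k,row in enumerate(g):
        bg=np.median(np.r_[row[:4],row[-4:]]); w=np.clip(bg-row-0.15*(bg-row.min()),0,None)
        out.append((r0+k,round(float((w*np.arange(c0,c1+1)).sum()/w.sum()),2),int(bg),int(row.min()),round(float(w.sum()/w.max()),1)))
    return out
E
python3 - <<'E'
from h import *
st()
a=grab('scene')
for o in sleeve(a,178,198,330,347): print(o)
cv2.imwrite('pics/raw_s119.png',a)
E
```

```text
t 5.83 p [ 505.5 -101.3  230. ] yaw 119.0 down-tilt rotvec deg [ 0.19 -0.07  0.  ] q [ 0.2   0.23 -0.07  1.9   0.02  1.01  2.2 ] F [ 0.2  0.4 -1.5] M [ 0.   -0.03 -0.07] g 0.321
(178, 339.15, 119, 42, 6.8)
(179, 338.66, 116, 46, 4.8)
(180, 338.69, 116, 51, 4.2)
(181, 338.66, 115, 53, 4.1)
(182, 338.56, 115, 52, 4.1)
(183, 338.48, 114, 53, 4.1)
(184, 338.5, 115, 52, 4.0)
(185, 338.5, 114, 53, 4.0)
(186, 338.51, 114, 54, 4.0)
(187, 338.48, 114, 56, 3.9)
(188, 338.41, 114, 70, 3.8)
(189, 338.25, 113, 83, 3.2)
(190, 338.13, 113, 90, 3.0)
(191, 338.23, 113, 87, 3.4)
(192, 338.26, 114, 74, 3.6)
(193, 338.2, 114, 62, 3.8)
(194, 338.17, 114, 65, 3.9)
(195, 338.17, 114, 79, 3.8)
(196, 337.97, 113, 100, 4.0)
(197, 337.06, 114, 110, 5.0)
(198, 336.72, 114, 112, 4.4)
```

>>> drive_tool(
  increments="-1 0 0 0 0 0 -10; -1 0 0 0 0 0 -20; -1 0 0 0 0 0 -30; -1 0 0 0 0 0 -40; -1 0 0 0 0 0 -50; -1 0 0 0 0 0 -60; -1 0 0 0 0 0 -70; -1 0 0 0 0 0 -80; -1 0 0 0 0 0 -90; -1 0 0 0 0 0 -90; -1 0 0 0 0 0 -90",
)

```text
time: 7.25
ee_pos: [505.6, -101.1, 230.2]
tcp_rot: [-0.684, -0.177, 0.18, 0.685]
wrist_force: [0.6, 0.8, -2.1]
grip_width: 0.322
```

```bash
python3 - <<'E'
from h import *
st()
a=grab('scene')
for o in sleeve(a,178,198,330,347): print(o)
cv2.imwrite('pics/raw_s29.png',a)
E
```

```text
t 7.25 p [ 505.6 -101.1  230.2] yaw 29.2 down-tilt rotvec deg [-0.04 -0.21 -0.  ] q [ 0.02  0.23  0.14  1.9  -0.04  1.02  0.69] F [ 0.6  0.8 -2.1] M [-0.03  0.03 -0.  ] g 0.322
(178, 340.72, 151, 43, 7.7)
(179, 340.45, 151, 47, 6.6)
(180, 340.27, 150, 51, 6.2)
(181, 340.11, 143, 53, 6.0)
(182, 339.71, 134, 53, 5.3)
(183, 339.35, 127, 53, 4.7)
(184, 339.11, 123, 53, 4.3)
(185, 339.07, 119, 54, 4.2)
(186, 339.01, 116, 54, 4.1)
(187, 339.03, 115, 58, 4.0)
(188, 339.05, 114, 69, 3.6)
(189, 338.99, 113, 84, 3.3)
(190, 338.86, 113, 89, 3.0)
(191, 338.85, 114, 82, 3.1)
(192, 338.79, 115, 70, 3.7)
(193, 338.82, 114, 60, 3.8)
(194, 338.85, 114, 64, 4.0)
(195, 338.83, 114, 77, 3.5)
(196, 338.88, 113, 98, 3.4)
(197, 337.77, 114, 110, 5.3)
(198, 340.01, 113, 112, 4.0)
```

>>> drive_tool(
  increments="-1 0 0 0 0 0 -10; -1 0 0 0 0 0 -20; -1 0 0 0 0 0 -30; -1 0 0 0 0 0 -40; -1 0 0 0 0 0 -50; -1 0 0 0 0 0 -60; -1 0 0 0 0 0 -70; -1 0 0 0 0 0 -80; -1 0 0 0 0 0 -90; -1 0 0 0 0 0 -90; -1 0 0 0 0 0 -90",
)

```text
time: 8.68
ee_pos: [505.6, -101.1, 230.2]
tcp_rot: [-0.609, 0.357, -0.356, 0.612]
wrist_force: [-0.2, 0.1, -1.8]
grip_width: 0.324
```

```bash
python3 - <<'E'
from h import *
st()
a=grab('scene')
for o in sleeve(a,178,198,330,347): print(o)
cv2.imwrite('pics/raw_s-61.png',a)
crop(a,300,150,70,75,8,'pics/s5.png')
E
```

```text
t 8.68 p [ 505.6 -101.1  230.2] yaw -60.6 down-tilt rotvec deg [-0.21  0.04  0.  ] q [-0.16  0.24  0.36  1.91 -0.1   1.01 -0.81] F [-0.2  0.1 -1.8] M [ 0.05  0.02 -0.01] g 0.324
(178, 340.83, 152, 41, 7.8)
(179, 340.88, 153, 47, 6.5)
(180, 341.06, 153, 51, 5.8)
(181, 341.19, 153, 53, 5.6)
(182, 341.09, 152, 53, 5.7)
(183, 340.96, 152, 52, 5.7)
(184, 340.84, 153, 53, 5.8)
(185, 340.73, 154, 53, 6.0)
(186, 340.66, 153, 53, 6.2)
(187, 340.61, 151, 56, 6.3)
(188, 340.64, 148, 66, 6.6)
(189, 340.66, 144, 83, 7.5)
(190, 340.61, 138, 93, 7.8)
(191, 340.1, 130, 88, 6.1)
(192, 339.27, 123, 74, 4.4)
(193, 339.07, 118, 62, 3.9)
(194, 339.13, 115, 60, 3.7)
(195, 339.12, 115, 73, 3.7)
(196, 339.1, 115, 94, 3.5)
(197, 338.84, 115, 108, 4.4)
(198, 337.44, 115, 113, 9.6)
```

View pics/s5.png

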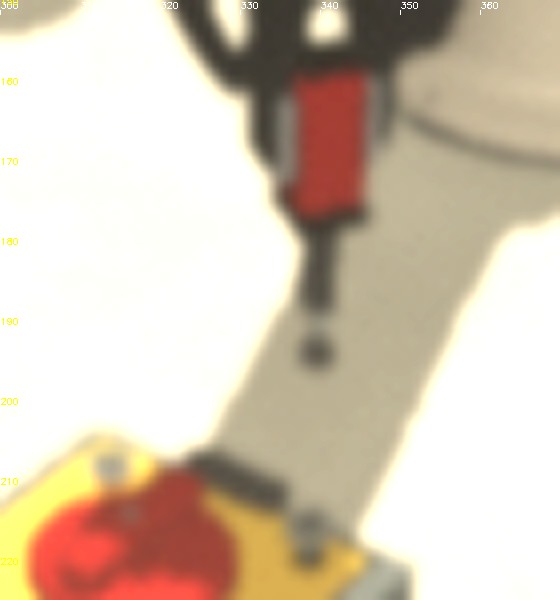

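>>> drive_tool(
  increments="-1 0 0 0 0 0 10; -1 0 0 0 0 0 20; -1 0 0 -5 0 0 30; -1 0 0 -10 0 0 40; -1 0 0 -20 0 0 50; -1 0 0 -30 0 0 60; -1 0 0 -40 0 0 70; -1 0 0 -50 0 0 80; -1 0 0 -60 0 0 90; -1 0 0 -65 0 0 90; -1 0 0 -70 0 0 90; -1 0 0 -70 0 0 90",
)

```text
time: 10.22
ee_pos: [505.5, -101.2, 160.0]
tcp_rot: [-0.683, -0.178, 0.18, 0.685]
wrist_force: [-0.5, -0.1, -1.5]
grip_width: 0.32
```

>>> drive_tool(
  increments="-1 0 0 0 0 0 10; -1 0 0 0 0 0 20; -1 0 0 0 0 0 30; -1 0 0 0 0 0 40; -1 0 0 0 0 0 50; -1 0 0 0 0 0 60; -1 0 0 0 0 0 70; -1 0 0 0 0 0 80; -1 0 0 0 0 0 90; -1 0 0 0 0 0 95; -1 0 0 0 0 0 95; -1 0 0 0 0 0 95",
)

```text
time: 11.72
ee_pos: [505.6, -101.2, 160.2]
tcp_rot: [-0.332, -0.624, 0.626, 0.33]
wrist_force: [0.3, -0.0, -1.1]
grip_width: 0.325
```

```bash
python3 - <<'E'
from h import *
s,M=st(); p=s['ee_pos']-[0,0,89.3]
a=grab('scene');cv2.imwrite('pics/raw6.png',a)
print(p,proj('scene',[p]),proj('scene',[[505,-101,59],[515,-101,59],[505,-91,59],[505,-101,69]]))
crop(a,320,190,40,40,15,'pics/s6.png',[])
E
```

```text
t 11.72 p [ 505.6 -101.2  160.2] yaw 124.2 down-tilt rotvec deg [ 0.25 -0.01  0.  ] q [ 0.31  0.33 -0.19  1.96  0.09  0.86  2.23] F [ 0.3 -0.  -1.1] M [-0.   -0.01  0.01] g 0.325
[ 505.60775317 -101.20499973   70.85557747] [[338.31361984 211.44725351]] [[338.31783525 214.20863481]
 [338.06051257 216.06607348]
 [341.35011138 214.41618612]
 [338.38008724 211.79076449]]
```

View pics/s6.png

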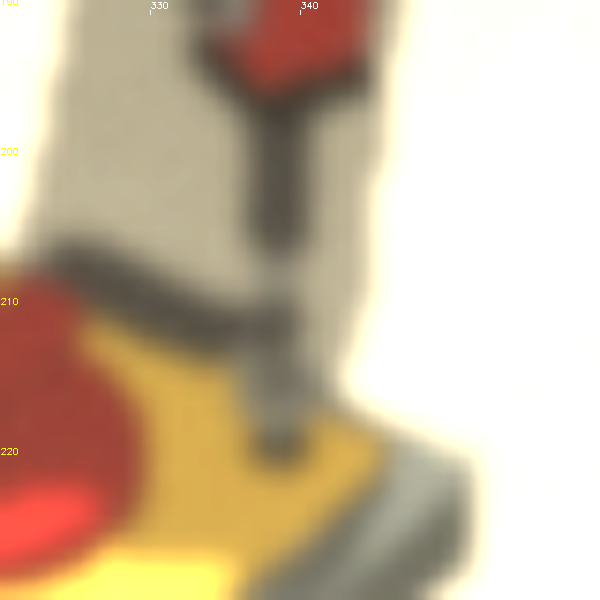

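```bash
python3 - <<'E'
from h import *
np.set_printoptions(linewidth=200,suppress=True,precision=2)
a=cv2.imread('pics/scene0.png')
print("scene0 B channel rows 210-223 cols 331-346"); print(a[210:224,331:347,0]); print('R');print(a[210:224,331:347,2])
b=cv2.imread('pics/raw6.png'); print('raw6 R');print(b[204:224,331:347,2]); print('B');print(b[204:224,331:347,0])
E
```

```text
scene0 B channel rows 210-223 cols 331-346
[[ 67  75  85  98 119 147 164 170 170 171 170 171 170 170 170 170]
 [ 59  61  64  72  96 136 160 169 168 170 170 169 168 168 170 170]
 [ 54  54  56  64  94 134 156 159 161 166 168 169 168 169 169 170]
 [ 57  56  56  68  99 131 143 141 142 154 163 167 168 169 170 170]
 [ 70  66  66  75  99 120 122 115 117 134 152 162 168 169 172 172]
 [ 79  78  79  81  94 108 104  98 103 119 136 152 162 168 171 173]
 [ 82  83  83  83  89  96  97  97 101 108 118 133 148 158 165 170]
 [ 83  84  82  82  81  84  89  94  93  95 100 110 122 135 151 160]
 [ 82  84  83  80  72  67  71  76  74  76  83  91 100 109 123 139]
 [ 82  83  82  77  67  56  55  58  58  60  72  83  87  89  98 113]
 [ 82  84  84  79  69  58  54  53  53  58  71  79  80  78  85 100]
 [ 82  84  83  81  77  69  64  64  64  70  77  77  75  75  86 100]
 [ 83  84  84  83  82  78  78  77  76  78  78  76  75  82  95 103]
 [ 83  84  83  84  83  83  83  82  80  79  76  78  85  96 103 104]]
R
[[ 81  92 105 122 149 184 203 209 209 210 210 210 209 209 208 209]
 [ 74  75  78  88 121 171 199 207 208 209 209 208
[... 2813 characters left out ...]
  85  96 111 137 160 171 173]
 [ 51  50  50  55  62  68  65  63  67  81  93 117 149 166 173 174]
 [ 54  52  52  55  61  68  67  64  67  75  88 115 150 166 173 174]
 [ 53  53  53  56  62  69  69  68  71  72  79 100 131 153 165 170]
 [ 53  53  54  54  59  65  69  71  71  70  70  78  99 122 143 157]
 [ 54  53  54  54  55  57  62  66  62  60  58  62  71  86 107 128]
 [ 53  55  54  53  52  50  51  55  52  49  52  55  58  64  79 100]
 [ 54  54  53  53  52  48  48  49  48  47  51  54  56  59  71  93]
 [ 54  54  54  53  53  50  49  50  48  50  52  55  55  60  74  96]
 [ 52  53  54  54  54  54  53  52  53  55  55  55  57  63  78  97]
 [ 53  53  54  52  54  54  54  55  54  55  55  56  62  71  87 100]]
```

I estimate the screw at about (507.3, −101.6), and the tip offset is about 1.2 mm, rotating with yaw. Next I align and go down to touch.

>>> drive_tool(
  increments="-1 2.1 0.7 -3 0 0 0; -1 2.1 0.7 -7 0 0 0; -1 2.1 0.7 -11 0 0 0; -1 2.1 0.7 -14 0 0 0; -1 2.1 0.7 -16 0 0 0; -1 2.1 0.7 -16 0 0 0",
)

```text
time: 12.52
ee_pos: [508.1, -100.4, 145.0]
tcp_rot: [-0.332, -0.624, 0.626, 0.33]
wrist_force: [-3.1, 1.4, 9.4]
grip_width: 0.323
```

```bash
python3 - <<'E'
from h import *
s,M=st()
a=grab('scene');cv2.imwrite('pics/raw7.png',a)
crop(a,320,190,40,40,15,'pics/s7.png',[])
E
```

```text
t 12.53 p [ 508.1 -100.4  145. ] yaw 124.2 down-tilt rotvec deg [0.26 0.03 0.  ] q [ 0.3   0.35 -0.19  1.97  0.09  0.83  2.23] F [-3.1  1.4  9.4] M [ 0.24  0.81 -0.02] g 0.323
```

View pics/s7.png

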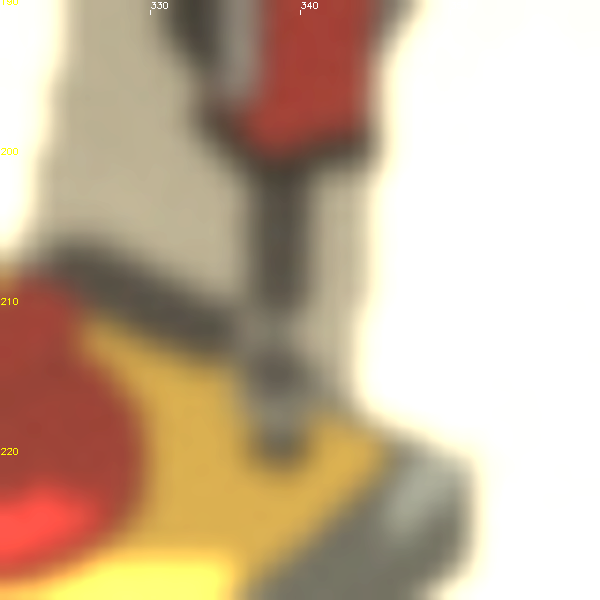

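>>> drive_tool(
  increments="-1 0 0 -2 0 0 0; -1 0 0 -4 0 0 0; -1 0 0 -6 0 0 0; -1 0 0 -7 0 0 0; -1 0 0 -7 0 0 0; -1 0 0 -7 0 0 0",
)

```text
time: 13.32
ee_pos: [508.3, -100.4, 139.9]
tcp_rot: [-0.332, -0.624, 0.626, 0.33]
wrist_force: [-5.1, 2.0, 16.5]
grip_width: 0.323
```

```bash
python3 - <<'E'
from h import *
s,M=st()
E
```

```text
t 13.32 p [ 508.3 -100.4  139.9] yaw 124.2 down-tilt rotvec deg [0.28 0.06 0.  ] q [ 0.3   0.36 -0.19  1.97  0.1   0.82  2.22] F [-5.1  2.  16.5] M [ 0.29  1.53 -0.02] g 0.323
```

>>> drive_tool(
  increments="-1 -0.3 -0.1 -2.5 0 0 -10; -1 -0.2 -0.3 -2.6 0 0 -20; -1 0 -0.4 -2.7 0 0 -30; -1 0 -0.6 -2.8 0 0 -40; -1 0 -0.8 -2.9 0 0 -50; -1 0 -1 -3 0 0 -60; -1 0 -1.2 -3.1 0 0 -70; -1 0 -1.4 -3.2 0 0 -80; -1 0 -1.6 -3.3 0 0 -90; -1 0 -1.8 -3.4 0 0 -100; -1 -0.1 -2 -3.5 0 0 -110; -1 -0.2 -2.1 -3.6 0 0 -120",
)

```text
time: 14.82
ee_pos: [507.2, -102.8, 137.7]
tcp_rot: [-0.706, -0.021, 0.026, 0.707]
wrist_force: [-7.3, 0.4, 16.6]
grip_width: 0.316
```

```bash
python3 - <<'E'
from h import *
s,M=st()
a=grab('scene');cv2.imwrite('pics/raw8.png',a)
crop(a,320,190,40,40,15,'pics/s8.png',[])
E
```

```text
t 14.82 p [ 507.2 -102.8  137.7] yaw 3.9 down-tilt rotvec deg [-0.11 -0.38 -0.  ] q [-0.05  0.36  0.24  1.98 -0.12  0.82  0.32] F [-7.3  0.4 16.6] M [0.16 2.23 0.04] g 0.316
```

View pics/s8.png

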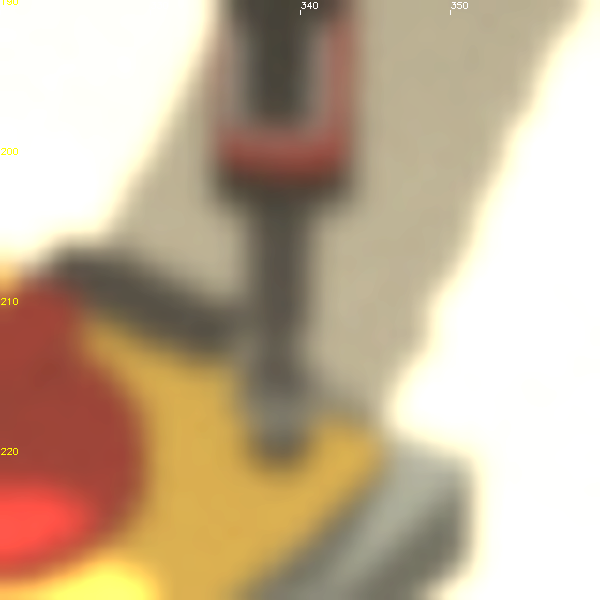

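>>> drive_tool(
  increments="-1 0 0.2 -2.5 0 0 -10; -1 -0.3 0.1 -2.6 0 0 -20; -1 -0.6 0 -2.7 0 0 -30; -1 -0.8 0 -2.8 0 0 -40; -1 -1 0 -2.9 0 0 -50; -1 -1.2 0 -3 0 0 -60; -1 -1.4 0.1 -3.1 0 0 -70; -1 -1.6 0.2 -3.2 0 0 -80; -1 -1.7 0.3 -3.3 0 0 -90; -1 -1.8 0.5 -3.4 0 0 -100; -1 -1.9 0.7 -3.5 0 0 -110; -1 -2 0.9 -3.6 0 0 -120",
)

```text
time: 16.38
ee_pos: [505.8, -101.0, 135.8]
tcp_rot: [-0.367, 0.603, -0.601, 0.373]
wrist_force: [-4.4, 2.4, 18.5]
grip_width: 0.319
```

```bash
python3 - <<'E'
from h import *
s,M=st()
a=grab('scene');cv2.imwrite('pics/raw9.png',a)
crop(a,310,180,50,50,12,'pics/s9.png',[])
E
```

```text
t 16.38 p [ 505.8 -101.   135.8] yaw -116.9 down-tilt rotvec deg [-0.41  0.35  0.  ] q [-0.43  0.43  0.71  2.   -0.39  0.84 -1.54] F [-4.4  2.4 18.5] M [0.9  1.41 0.04] g 0.319
```

View pics/s9.png

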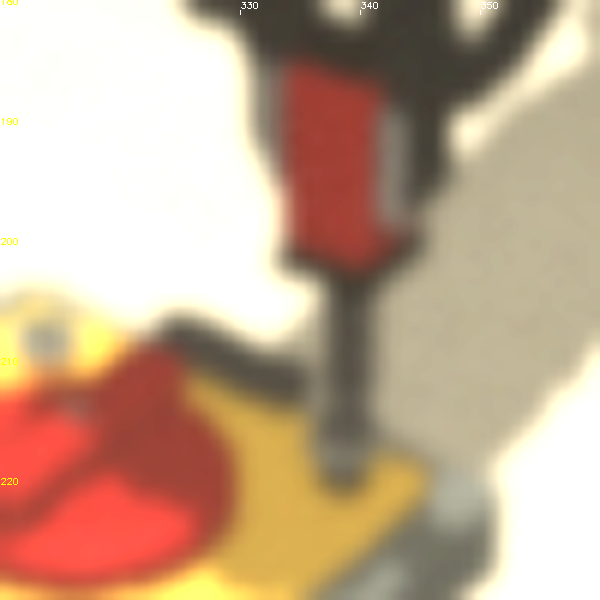

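The shank is visibly shorter, and the TCP sank about 4 mm under steady force. I'll add a little more turn for margin, then lift.

>>> drive_tool(
  increments="-1 0 0.1 -2.6 0 0 -10; -1 0.1 0.3 -2.8 0 0 -20; -1 0.1 0.5 -2.9 0 0 -30; -1 0.2 0.7 -3 0 0 -40; -1 0.2 0.7 -3 0 0 -40; -1 0.2 0.7 -3 0 0 -40",
)

```text
time: 17.18
ee_pos: [506.4, -100.3, 134.3]
tcp_rot: [-0.136, 0.694, -0.693, 0.143]
wrist_force: [-5.7, 1.6, 18.2]
grip_width: 0.317
```

>>> drive_tool(
  increments="-1 0 0 3 0 0 0; -1 0 0 8 0 0 0; -1 0 0 20 0 0 0; -1 0 0 50 0 0 0; -1 0 0 90 0 0 0; -1 0 0 95 0 0 0; -1 0 0 95 0 0 0",
)

```text
time: 18.05
ee_pos: [506.3, -99.7, 229.0]
tcp_rot: [-0.136, 0.694, -0.693, 0.143]
wrist_force: [-0.8, 0.1, -2.2]
grip_width: 0.322
```

```bash
python3 - <<'E'
from h import *
s,M=st()
a=grab('scene');cv2.imwrite('pics/raw10.png',a)
b=cv2.imread('pics/scene0.png')
crop(a,300,150,70,75,8,'pics/s10.png',[])
x=np.hstack([cv2.resize(i[205:227,325:350],None,fx=15,fy=15,interpolation=2) for i in (b,a)]);cv2.imwrite('pics/cmp.png',x)
print(b[210:224,338,2],a[210:224,338,2])
for o in sleeve(a,176,200,330,347): print(o)
E
```

```text
t 18.05 p [506.3 -99.7 229. ] yaw -157.2 down-tilt rotvec deg [-0.19  0.56  0.  ] q [-0.68  0.35  1.01  1.93 -0.35  1.04 -2.26] F [-0.8  0.1 -2.2] M [ 0.02 -0.03  0.01] g 0.322
[209 207 197 174 139 116 116 115  97  84 109 169 213 226] [128 128 126 119 104  85  80  84  84  79  89 114 137 145]
(176, 339.62, 182, 54, 9.9)
(177, 339.92, 187, 47, 9.3)
(178, 339.79, 189, 42, 7.7)
(179, 339.31, 190, 44, 5.5)
(180, 338.99, 191, 51, 4.2)
(181, 339.09, 192, 55, 3.8)
(182, 339.15, 192, 57, 3.7)
(183, 339.16, 192, 56, 3.7)
(184, 339.15, 192, 57, 3.6)
(185, 339.14, 193, 58, 3.7)
(186, 339.13, 192, 58, 3.7)
(187, 339.13, 192, 59, 3.6)
(188, 339.1, 191, 65, 3.4)
(189, 339.04, 190, 85, 3.1)
(190, 339.02, 191, 103, 2.7)
(191, 339.0, 190, 109, 2.5)
(192, 339.42, 190, 98, 2.8)
(193, 340.01, 189, 81, 3.3)
(194, 340.38, 185, 68, 3.9)
(195, 340.96, 177, 77, 4.5)
(196, 342.6, 165, 115, 6.0)
(197, 345.43, 157, 115, 3.9)
(198, 344.95, 153, 114, 4.8)
(199, 344.48, 153, 115, 5.9)
(200, 343.94, 154, 115, 6.9)
```

View pics/cmp.png

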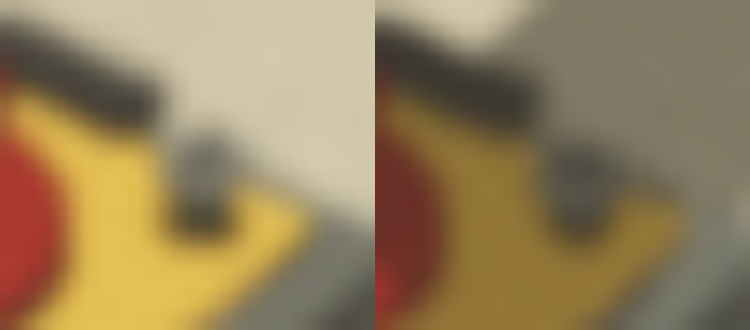

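View pics/s10.png

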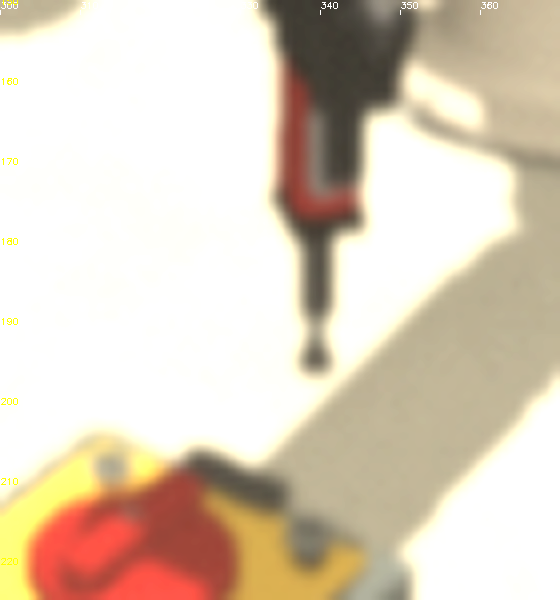

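>>> drive_tool(
  increments="-1 0 10 2 0 0 10; -1 0 30 2 0 0 20; -1 0 50 2 0 0 30; -1 0 70 2 0 0 40; -1 0 90 2 0 0 50; -1 0 110 2 0 0 60; -1 0 130 2 0 0 70; -1 0 150 2 0 0 80; -1 0 160 2 0 0 90; -1 0 170 2 0 0 90; -1 0 170 2 0 0 90; -1 0 170 2 0 0 90",
)

```text
time: 19.6
ee_pos: [505.5, 69.7, 230.0]
tcp_rot: [-0.587, 0.395, -0.39, 0.59]
wrist_force: [-0.7, -0.6, -2.4]
grip_width: 0.321
```

```bash
python3 - <<'E'
from h import *
s,M=st()
a=grab('scene');cv2.imwrite('pics/raw11.png',a)
t=grab('top');cv2.imwrite('pics/top11.png',t)
b=cv2.imread('pics/scene0.png');t0=cv2.imread('pics/top0.png')
x=np.hstack([cv2.resize(i[205:227,325:350],None,fx=15,fy=15,interpolation=2) for i in (b,a)]);
cv2.imwrite('pics/cmp2.png',x)
y=np.hstack([cv2.resize(i[185:212,295:322],None,fx=14,fy=14,interpolation=2) for i in (t0,t)]);cv2.imwrite('pics/cmp3.png',y)
print(b[210:224,337:340,2].mean(1).round(),a[210:224,337:340,2].mean(1).round())
cv2.imwrite('pics/s11full.png',a)
E
```

```text
t 19.6 p [505.5  69.7 230. ] yaw -67.4 down-tilt rotvec deg [-0.44 -0.22 -0.  ] q [-0.72  0.26  0.63  1.93 -0.18  1.02 -1.19] F [-0.7 -0.6 -2.4] M [-0.02 -0.03 -0.03] g 0.321
[207. 205. 196. 175. 142. 121. 119. 118. 103.  91. 115. 172. 213. 225.] [211. 210. 208. 197. 171. 138. 123. 122. 110.  96. 119. 176. 218. 228.]
```

View pics/cmp2.png

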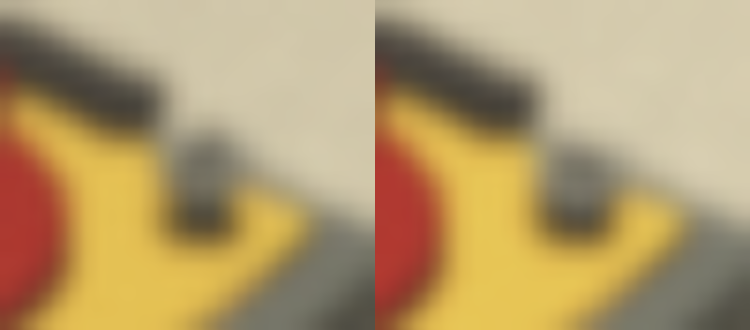

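View pics/s11full.png

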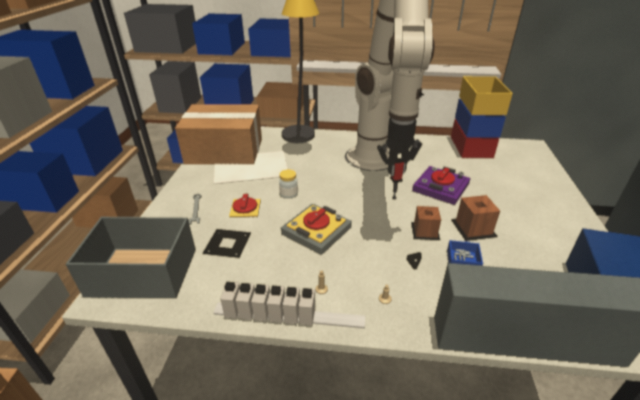

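View pics/cmp3.png

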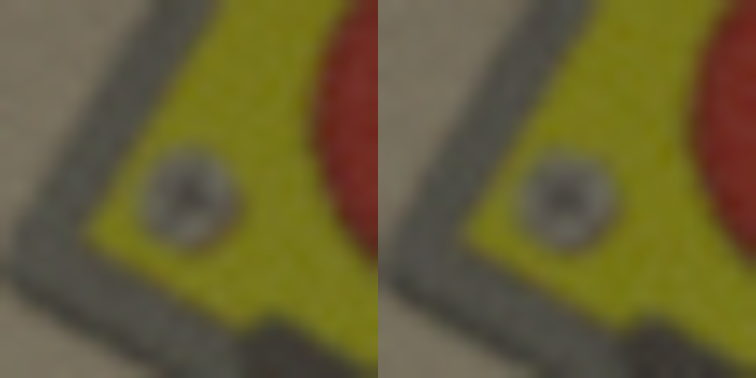

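The screw head's upper edge dropped about 0.9 px (~3.5 mm), well over the 1.9 mm needed. Next I locate the empty bore.

```bash
python3 - <<'E'
from h import *
a=cv2.imread('pics/raw11.png');t=cv2.imread('pics/top11.png')
p=[[488.7,189,80]]
crop(a,405,195,45,45,14,'pics/s12.png',proj('scene',p)); crop(t,195,185,45,40,14,'pics/t12.png',proj('top',p))
E
```

```text
(no output)
```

View pics/s12.png

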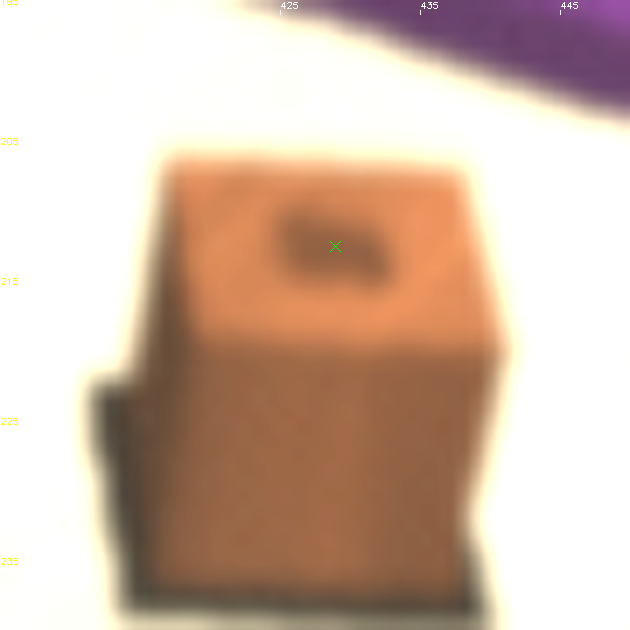

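View pics/t12.png

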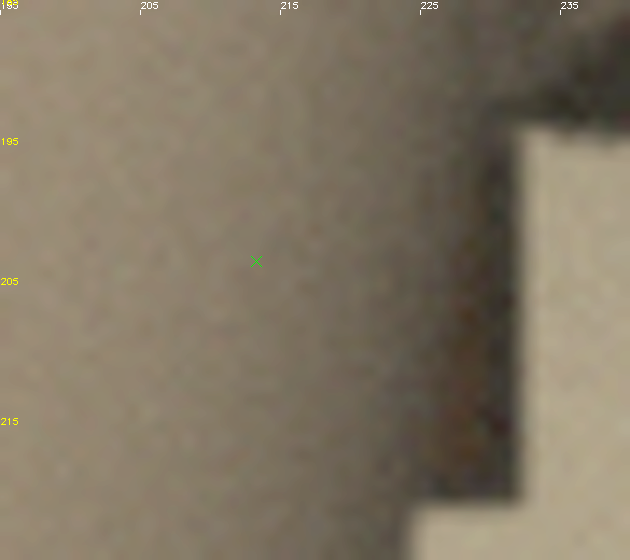

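>>> drive_tool(
  increments="-1 -2 15 1 0 0 10; -1 -4 30 1 0 0 20; -1 -6 45 1 0 0 30; -1 -8 60 1 0 0 40; -1 -10 75 1 0 0 50; -1 -12 90 1 0 0 60; -1 -14 105 1 0 0 70; -1 -15.5 118.8 1 0 0 80; -1 -15.5 118.8 1 -0.4 -0.2 88.4; -1 -15.5 118.8 1 -0.4 -0.2 88.4; -1 -15.5 118.8 1 -0.4 -0.2 88.4",
)

```text
time: 21.08
ee_pos: [490.3, 187.9, 231.3]
tcp_rot: [0.697, 0.127, -0.129, -0.694]
wrist_force: [-0.6, 0.0, -2.0]
grip_width: 0.32
```

```bash
python3 - <<'E'
from h import *
s,M=st(21); p=s['ee_pos']-[0,0,89.3]
a=grab('scene');cv2.imwrite('pics/raw13.png',a)
print(p,proj('scene',[p]))
q=np.array([[489,188.9,80]])
crop(a,400,150,60,80,8,'pics/s13.png',np.vstack([proj('scene',[p]),proj('scene',q)]))
for o in sleeve(a,175,200,420,442)[::1]: print(o)
E
```

```text
t 21.07 p [490.3 187.9 231.3] yaw 20.8 down-tilt rotvec deg [ 0.32 -0.08  0.  ] q [-0.69  0.25  0.32  1.88 -0.09  1.02  0.03] F [-0.6  0.  -2. ] M [ 0.05 -0.01 -0.08] g 0.32
goal rotvec [ 0.3 -0.1  0.2]
[490.31165848 187.85821336 141.97100037] [[431.19942923 196.67462857]]
(175, 434.06, 83, 47, 7.0)
(176, 432.7, 83, 44, 6.3)
(177, 433.8, 82, 40, 6.8)
(178, 435.39, 78, 42, 8.8)
(179, 436.15, 77, 42, 10.2)
(180, 436.08, 83, 39, 8.7)
(181, 435.69, 87, 40, 7.3)
(182, 435.46, 82, 44, 6.3)
(183, 434.87, 73, 48, 5.6)
(184, 433.73, 72, 47, 4.9)
(185, 433.08, 74, 47, 6.2)
(186, 433.61, 78, 46, 8.3)
(187, 434.42, 73, 47, 8.8)
(188, 435.36, 67, 48, 8.9)
(189, 435.43, 63, 50, 7.3)
(190, 433.78, 62, 52, 3.8)
(191, 426.94, 65, 61, 8.7)
(192, 426.82, 75, 61, 10.5)
(193, 429.48, 80, 60, 9.8)
(194, 433.13, 87, 60, 12.5)
(195, 434.9, 103, 57, 12.9)
(196, 435.77, 118, 58, 12.6)
(197, 436.8, 124, 61, 10.7)
(198, 438.94, 126, 61, 6.6)
(199, 440.11, 138, 65, 4.2)
(200, 440.78, 158, 86, 2.9)
```

View pics/s13.png

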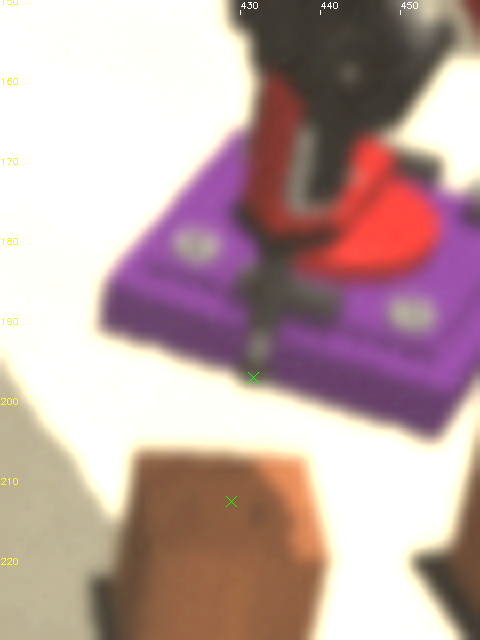

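>>> drive_tool(
  increments="-1 -0.3 0.4 -15 0.3 0 0; -1 -0.3 0.4 -35 0.3 0 0; -1 -0.3 0.4 -50 0.3 0 0; -1 -0.3 0.4 -54 0.3 0 0; -1 -0.3 0.4 -54 0.3 0 0",
)

```text
time: 21.75
ee_pos: [490.0, 188.2, 177.0]
tcp_rot: [0.696, 0.127, -0.128, -0.695]
wrist_force: [0.9, -0.7, -1.8]
grip_width: 0.319
```

```bash
python3 - <<'E'
from h import *
s,M=st(21); p=s['ee_pos']-[0,0,89.3]
a=grab('scene')
print(p,proj('scene',[p]))
q=np.array([[489,188.9,80]])
crop(a,400,175,60,60,10,'pics/s14.png',np.vstack([proj('scene',[p]),proj('scene',q)]))
E
```

```text
t 21.75 p [490.  188.2 177. ] yaw 20.8 down-tilt rotvec deg [ 0.04 -0.1   0.  ] q [-0.67  0.32  0.31  1.94 -0.12  0.91  0.06] F [ 0.9 -0.7 -1.8] M [-0.01 -0.05 -0.04] g 0.319
goal rotvec [ 0.  -0.1  0.2]
[490.03637697 188.20367492  87.72490411] [[428.6387445  210.44168337]]
```

View pics/s14.png

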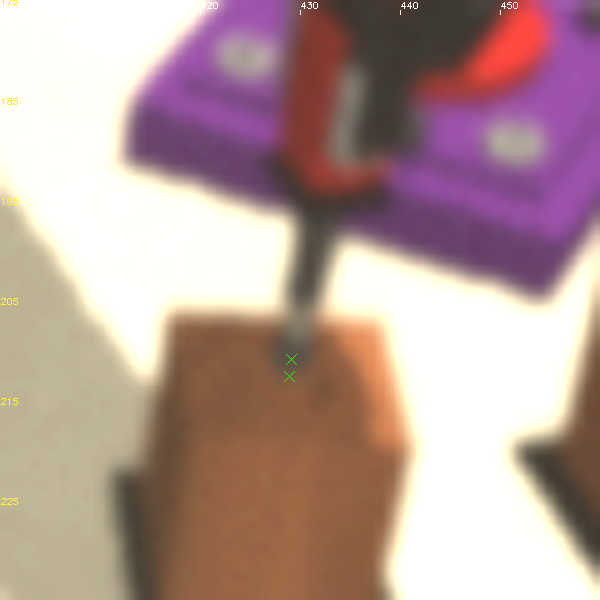

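>>> drive_tool(
  increments="-1 0 0 -6 0 0 0; -1 0 0 -12 0 0 0; -1 0 0 -20 0 0 0; -1 0 0 -28 0 0 0; -1 0 0 -28 0 0 0",
)

```text
time: 22.42
ee_pos: [489.7, 188.1, 148.5]
tcp_rot: [0.696, 0.127, -0.129, -0.695]
wrist_force: [-1.1, -0.2, -2.5]
grip_width: 0.323
```

Inserted freely, with no contact force. I continue down.

>>> drive_tool(
  increments="-1 0 0 -10 0 0 0; -1 0 0 -20 0 0 0; -1 0 0 -30 0 0 0; -1 0 0 -38 0 0 0; -1 0 0 -43 0 0 0; -1 0 0 -43 0 0 0",
)

```text
time: 23.18
ee_pos: [489.4, 188.0, 105.1]
tcp_rot: [0.696, 0.127, -0.129, -0.695]
wrist_force: [0.5, 0.1, -1.4]
grip_width: 0.32
```

>>> drive_tool(
  increments="-1 0 0 -1 0 0 0; -1 0 0 -2 0 0 0; -1 0 0 -3 0 0 0; -1 0 0 -3.5 0 0 0; -1 0 0 -3.5 0 0 0",
)

```text
time: 23.8
ee_pos: [489.5, 188.0, 101.8]
tcp_rot: [0.696, 0.127, -0.129, -0.695]
wrist_force: [-1.1, -0.8, 0.6]
grip_width: 0.323
```

```bash
python3 - <<'E'
from h import *
s,M=st(21)
a=grab('scene')
crop(a,400,175,60,60,10,'pics/s15.png')
E
```

```text
t 23.8 p [489.5 188.  101.8] yaw 20.8 down-tilt rotvec deg [ 0.08 -0.18  0.  ] q [-0.65  0.43  0.28  1.99 -0.17  0.75  0.1 ] F [-1.1 -0.8  0.6] M [ 0.01  0.11 -0.  ] g 0.323
goal rotvec [ 0.1 -0.2  0.2]
```

View pics/s15.png

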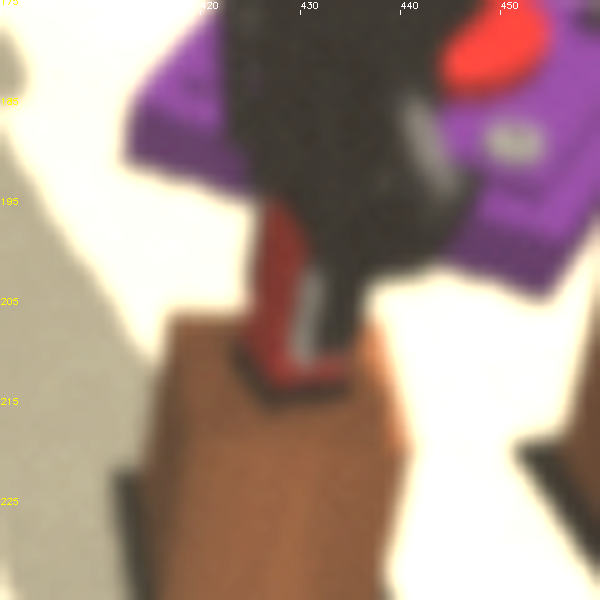

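The shoulder is just touching the stand's top. I release.

>>> drive_tool(
  increments="-0.5 0 0 -0.5 0 0 0; 0 0 0 -0.5 0 0 0; 1 0 0 -0.5 0 0 0; 1 0 0 0 0 0 0; 1 0 0 0 0 0 0; 1 0 0 0 0 0 0; 1 0 0 0 0 0 0",
)

```text
time: 24.72
ee_pos: [489.5, 188.0, 101.8]
tcp_rot: [0.696, 0.127, -0.129, -0.695]
wrist_force: [-0.5, 0.5, 0.0]
grip_width: 1.002
```

>>> drive_tool(
  increments="1 0 0 10 0 0 0; 1 0 0 30 0 0 0; 1 0 0 60 0 0 0; 1 0 0 100 0 0 0; 1 0 0 140 0 0 0; 1 0 0 150 0 0 0; 1 -100 -40 150 0 0 0; 1 -100 -90 150 0 0 0; 1 -100 -140 150 0 0 0; 1 -100 -190 150 0 0 0; 1 -100 -190 150 0 0 0; 1 -100 -190 150 0 0 0",
)

```text
time: 26.22
ee_pos: [389.3, -1.6, 251.6]
tcp_rot: [0.696, 0.126, -0.129, -0.695]
wrist_force: [-0.1, 0.8, -0.5]
grip_width: 1.004
```

```bash
python3 - <<'E'
from h import *
s,M=st(21)
a=grab('scene');t=grab('top')
cv2.imwrite('pics/s16.png',a)
crop(a,400,175,60,60,10,'pics/s16c.png')
crop(t,190,175,70,55,11,'pics/t16c.png')
b=cv2.imread('pics/scene0.png')
print(b[210:224,337:340,2].mean(1).round(),a[210:224,337:340,2].mean(1).round())
E
```

```text
t 26.23 p [389.3  -1.6 251.6] yaw 20.8 down-tilt rotvec deg [ 0.05 -0.2   0.  ] q [-0.56 -0.05  0.48  2.15  0.03  1.04  0.27] F [-0.1  0.8 -0.5] M [ 0.01 -0.03  0.03] g 1.004
goal rotvec [ 0.1 -0.2  0.2]
[207. 205. 196. 175. 142. 121. 119. 118. 103.  91. 115. 172. 213. 225.] [208. 207. 204. 194. 167. 134. 121. 120. 108.  94. 116. 173. 215. 226.]
```

View pics/s16.png

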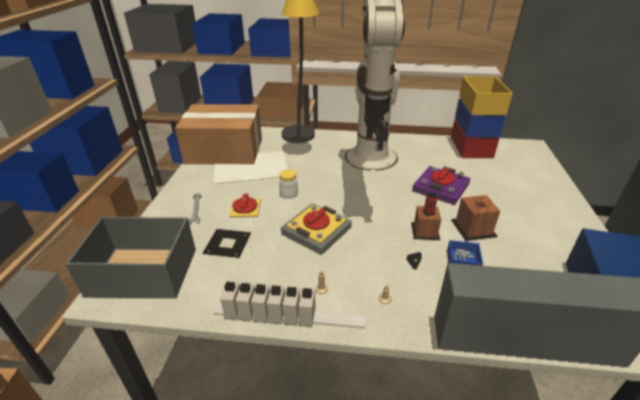

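View pics/s16c.png

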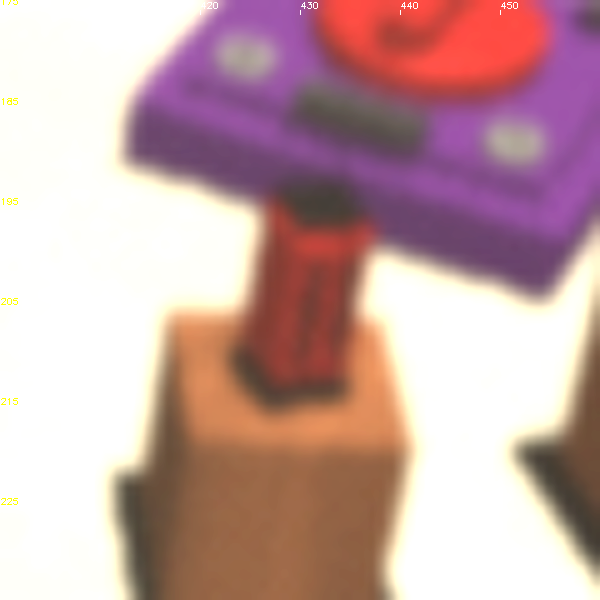

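View pics/t16c.png

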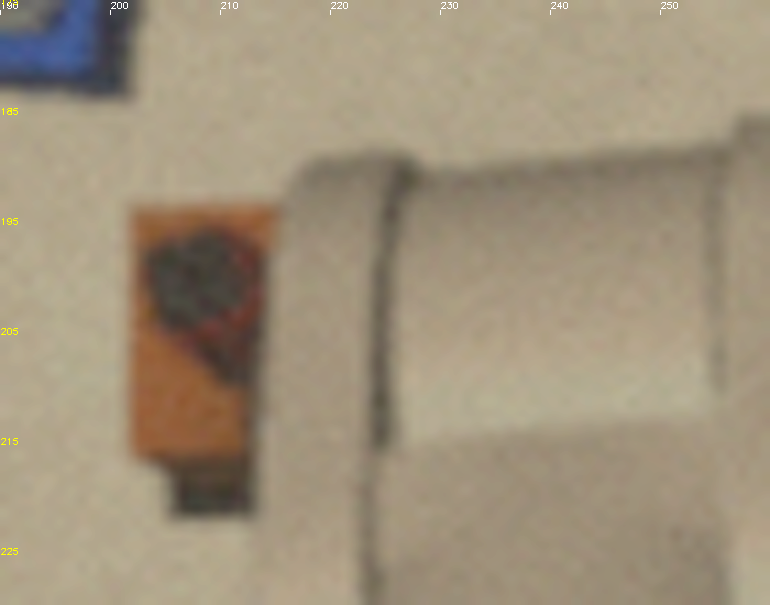

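The driver stands upright and seated at (430,205) with its collar on the stand's top. The head's edge stays 0.75 px (~3.1 mm, ~280°) lower than at the start, and the other things are where they were. I hand the job in.

```bash
python3 -c "
from station import finish_job
print(finish_job())"
```

```text
the job is handed in; nothing more can be done
None
```

The job is done and handed in at about 26 s. I took the driver by its handle flats, pressed it on the proud screw with about 17–20 N, and turned it roughly 280° clockwise. I then put it back in its stand, released it and moved the arm clear.

**Screw:** In the scene picture the head's edge is about 0.75 px lower than at the start. That is about 3.1 mm, or roughly 4.9 rad, against the 3.0 rad needed.

**Driver:** It stands upright with its shoulder on the stand's top, at the same gripper height as when I picked it up. In the last top view the arm hides part of the stand, so this rests mainly on the scene view. The wrist force was about 0 after release.

**Other things:** By eye in the scene picture, nothing else has moved.

**Checks that disagreed:**
- The two cameras differed by 5–10 mm in x, so I used averages checked against the arm's own position.
- The tool sank about 4.2 mm while driving at near-equal force. That is more than the roughly 3.1 mm the turn angle and the last picture give, and I did not find out why.
- A sideways force of 5–7 N was present during driving.

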